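# Cull the faulty lantern straps and clamp up the sound ones

## Robot

A 6-joint arm with a two-finger parallel gripper is mounted at the origin on the work surface. World frame = base frame: x ahead of the robot, y to its left, z up, the work surface at z = 0. Lengths are in m, angles in rad, forces in N, time in s.
With the tool pointing down it reaches from about 0.375 to 0.925 m from the base axis. Payload 5.7 kg.
Tool frame: the origin (TCP) lies midway between the tips of the shut fingers; the grasp point (between the pads) lies 19 mm behind it; z points along the fingers, y is the line along which they close (so a half turn about z gives the same grasp; the last joint's range is limited). The gripper opens to 88 mm and grips with 3 to 60 N. Pads are 20 mm wide; open, the fingers measure 115 mm over their backs; the gripper's body (75 mm by 178 mm) begins 61 mm behind the grasp point.
Start: joints at [-1.443, 0.359, 1.51, -0, 1.272, -0.115], TCP at [0.144, -0.582, 0.196] pointing down, gripper open.
Joint ranges: [-2.97, 2.97], [-1.01, 2.36], [0.21, 2.38], [-0.96, 4.11], [0.2, 2.71], [-2.98, 2.98]. Speed limits (rad/s): [2.39, 2.39, 3.14, 3.14, 3.14, 3.14].

## Interface

Orientations are given as a unit quaternion [x, y, z, w].
In Python, from bench import move_ptp, servo_line, goto_joints, move_gripper, sleep, inverse_kinematics, capture, PlanningError, close_job, spot_in, silhouettes, current_clock, current_joint_pos, current_qvel, current_joint_torque, current_position, current_orientation, current_force, current_torque, current_finger_gap, current_grip_force gives the robot as it stands. Calls block until the motion is done:
- move_ptp(position, orientation): joint-space move of the TCP to a pose.
- servo_line(position, orientation=None, rate=0.15, contact_N=None): straight line of the TCP; orientation=None keeps the orientation; rate is the mean speed in m/s. With contact_N (N) it stops when the force on the tool has changed by that much, and returns True; else False.
- goto_joints(angles): joint-space move.
- move_gripper(opening): finger opening in m; the grip force is fixed at half the most; returns when the fingers have stopped.
- sleep(seconds).
- inverse_kinematics(position, orientation): joint angles nearest the present ones, or None.
- capture(name): name is "scene" or "side" or "wrist"; returns a dict with "image" (420x560x3 uint8, blue, green, red), "range_z" (420x560 float32, m along the optical axis (not along the pixel's ray), 0 where there is no reading), "intrinsics" (3x3 intrinsics, pixels), "k1" (the pictures are not rectified: a ray, as slopes to the right and down, at radius r is drawn at 1 + k1 r^2 times it, then the intrinsics apply), "R" (3x3) and "t" (3): a world point X has camera coordinates R X + t. Camera axes: x right, y down, z forward; pixel columns grow to the right and rows downward; lengths in m; the calibration is good to about 2 mm. A picture is of the moment at which its call begins.
A pose or a line that the arm cannot do raises PlanningError and nothing moves.
- close_job(): hands the job in; it is judged then, once.
Trained networks look in the newest picture that a camera, given by its name, has taken for a name from the list of things; names that differ only in an ending like _2 or _b are one class to them, and where a whole thing is asked for, a point or a joint stands for the part that bears it (a point fixed in the world has none). Each returns a list of dicts, best first, with "conf" (0 to 1); they miss things now and then, are a little off and sometimes report something else, mostly with a low value. They report only what shows in the picture. A call takes as long as a camera call. They do not tell look-alikes from the thing itself.
- spot_in(camera, query): "xy" ([column, row] in pixels, amid what is visible of it).
- silhouettes(camera, query): "region" (420x560 bool, what is visible of it) and "xy" ([column, row] in pixels, amid what is visible of it).
Readings, each from a call of its own:
- current_clock(): time.
- current_joint_pos(): joint angles.
- current_qvel(): joint speeds.
- current_joint_torque(): joint torques, N m.
- current_position(): TCP position.
- current_orientation(): TCP orientation.
- current_force(): force on the tool from outside, world axes, zero at the start.
- current_torque(): the same for the moment, N m.
- current_finger_gap(): finger opening in m.
- current_grip_force(): force on a finger pad.
Only numpy, scipy, OpenCV 4.12 (cv2) and the standard library are available. Lean on these libraries where they do the work, as an engineer would, in place of code of your own. Each camera call takes 0.05 s, during which the arm holds its last target. There are 200 camera calls.

## Task

Pull the iron lever forward to lift the hinged clamp frame right up, and lay every sound, straight, full-length strap from the cork mat flat on the green bed, side by side and running front to back, with their ends at the white lines so that the frame will hold both ends. Drop every faulty strap (bent sideways, kinked upward or snapped short) into the red scrap tin. When all the sound straps are laid, push the lever fully back home so that the frame is down over them, and leave everything else on the bench where it is.

Things in the scene. Friction and masses are not known exactly. Their poses are not given: they have to be found in the camera images.
- bed_center (a point): centre of the top of the clamp's green bed, 25 mm above the bench. The bed is flat, 190 mm along its own x (front to back) and 220 mm along its own y; two thin white lines across it, 60 mm before and behind the centre, show where the ends of a full-length strap come. z up. The clamp is fixed, its place and yaw vary
- lever (a joint): angle of the black cast iron lever at the clamp's left (+y) side, which lifts and lowers the hinged frame. 0 = home: leaning 0.55 rad to the back (the clamp's +x), frame down. It grows as the lever is pulled to the front (the clamp's -x); 1.2 = end of travel, leaning 0.65 rad to the front, frame fully up. It stays where it is left; moving it takes about 12 N
- lever_grip (a point): centre of the red grip at the end of the lever, a cylinder 26 mm across and 32 mm long that lies along the clamp's y: pinch its two flat ends from above. It moves with the lever, 100 mm from the pivot
- lever_pivot (a point): pivot of the lever, 47 mm above the bench; the lever turns about the clamp's y axis here
- frame (a joint): angle of the black hinged hold-down frame, geared to the lever (1.667 times its angle). 0 = down, level over the bed, its underside 21 mm above the bed, so that it passes freely over straps that lie flat; 2.0 = raised, leaning 0.43 rad back from upright, its top 0.22 m above the bench. Hinge at the back, 106 mm behind the bed's centre and 51 mm above the bench
- frame_front (a point): middle of the hinged frame's front bar; moves with the frame. The frame is 140 mm front to back, 220 mm wide and 10 mm thick; its front and rear bars are 34 mm wide with a 72 mm opening between them that, when down, is centred over the bed's centre
- scrap_bin: fixed open red tin for scrap, 220 (x) x 170 (y) x 50 mm high outside, walls and floor 4 mm; origin at the centre of its underside, z up
- strap_1: sound strap: straight flat aluminium bar 120 (x) x 28 (y) x 18 mm (z) with a dark hole near each end on one face; about 0.16 kg; origin at its middle, 9 mm above its underside. Either broad face may be up. At the start it lies flat on a cork mat 2 mm thick. May be absent
- strap_2: sound strap: straight flat aluminium bar 120 (x) x 28 (y) x 18 mm (z) with a dark hole near each end on one face; about 0.16 kg; origin at its middle, 9 mm above its underside. Either broad face may be up. At the start it lies flat on a cork mat 2 mm thick. May be absent
- strap_3: sound strap: straight flat aluminium bar 120 (x) x 28 (y) x 18 mm (z) with a dark hole near each end on one face; about 0.16 kg; origin at its middle, 9 mm above its underside. Either broad face may be up. At the start it lies flat on a cork mat 2 mm thick. May be absent
- bent_strap: faulty strap, bent sideways: a straight part 75 x 28 x 18 mm along its x, its origin at the middle of that part (9 mm above its underside), then a 50 mm end turned 0.55 rad towards its +y. May be absent
- short_strap: faulty strap, snapped short: straight bar only 72 (x) x 28 (y) x 18 mm with one hole; origin at its middle, 9 mm above its underside. May be absent
- kinked_strap: faulty strap, kinked upward: a flat part 80 x 28 x 18 mm along its x, its origin at the middle of that part (9 mm above its underside), then a 45 mm end at +x rising at 0.6 rad to about 42 mm high. May be absent
- roundel: rose glass disc, 72 mm across, 8 mm thick, lying on the bench between the cork mat and the clamp; origin at its underside, centre. Not part of the job: leave it alone
- lamp_socket: white porcelain lamp socket, 60 mm across, 50 mm high; origin at its underside, centre. Not part of the job: leave it alone
- gel_frame_1: square dented tin gel frame, 160 mm, lying flat; origin at its underside, centre. Not part of the job: leave it alone
- gel_frame_2: square dented tin gel frame, 160 mm, lying flat; origin at its underside, centre. Not part of the job: leave it alone
- barn_leaf: black steel barn door leaf, 110 x 170 mm, lying flat; origin at its underside, centre. Not part of the job: leave it alone
- spanner: steel spanner 160 mm long, lying flat near the robot; origin at its underside. Not part of the job: leave it alone
Things that resemble listed ones, but are neither listed nor needed, are in the scene too. What is shaped like the strap_1 but orange or yellow is not meant.

How it is judged:
On the way, in this order (a step that is already met when the one before it is completed fails the run):
1. the lever has lifted the hinged frame right up (value of joint frame above 1.7 rad), for 0.2 s.
2. every sound strap lies flat on the bed, front to back, its ends at the white lines, while the frame is up (value of joint frame above 1.7 rad and x of strap_1 in the frame of bed_center between -0.018 and 0.018 m and y of strap_1 in the frame of bed_center between -0.098 and 0.098 m and z of strap_1 in the frame of bed_center between 0.004 and 0.014 m and angle between the z axis of each of strap_1, strap_2, strap_3 and the z axis of bed_center, either way round below 0.12 rad and angle between the x axis of each of strap_1, strap_2, strap_3 and the x axis of bed_center, either way round below 0.25 rad and linear speed of each of strap_1, strap_2, strap_3 below 0.03 m/s and x of strap_2 in the frame of bed_center between -0.018 and 0.018 m and y of strap_2 in the frame of bed_center between -0.098 and 0.098 m and z of strap_2 in the frame of bed_center between 0.004 and 0.014 m and x of strap_3 in the frame of bed_center between -0.018 and 0.018 m and y of strap_3 in the frame of bed_center between -0.098 and 0.098 m and z of strap_3 in the frame of bed_center between 0.004 and 0.014 m), for 0.2 s.
3. the lever is back home and the frame down over the straps (value of joint lever below 0.06 rad and value of joint frame below 0.09 rad), for 0.2 s.
At the end, for the whole second after the job is handed in: Lever home (within 0.06 rad) and frame down (within 0.09 rad); every sound strap at rest flat on the bed under the frame, within 18 mm of the bed's centre front to back, within 98 mm of it sideways, and within 0.25 rad of running front to back; every faulty strap at rest inside the scrap tin (all of step 3 and x of strap_1 in the frame of bed_center between -0.018 and 0.018 m and y of strap_1 in the frame of bed_center between -0.098 and 0.098 m and z of strap_1 in the frame of bed_center between 0.004 and 0.014 m and angle between the z axis of each of strap_1, strap_2, strap_3 and the z axis of bed_center, either way round below 0.12 rad and angle between the x axis of each of strap_1, strap_2, strap_3 and the x axis of bed_center, either way round below 0.25 rad and linear speed of each of strap_1, strap_2, strap_3, bent_strap, short_strap, kinked_strap below 0.03 m/s and x of strap_2 in the frame of bed_center between -0.018 and 0.018 m and y of strap_2 in the frame of bed_center between -0.098 and 0.098 m and z of strap_2 in the frame of bed_center between 0.004 and 0.014 m and x of strap_3 in the frame of bed_center between -0.018 and 0.018 m and y of strap_3 in the frame of bed_center between -0.098 and 0.098 m and z of strap_3 in the frame of bed_center between 0.004 and 0.014 m and x of bent_strap in the frame of scrap_bin between -0.105 and 0.105 m and y of bent_strap in the frame of scrap_bin between -0.081 and 0.081 m and height (world z) of each of bent_strap, short_strap, kinked_strap below 0.07 m and x of short_strap in the frame of scrap_bin between -0.105 and 0.105 m and y of short_strap in the frame of scrap_bin between -0.081 and 0.081 m and x of kinked_strap in the frame of scrap_bin between -0.105 and 0.105 m and y of kinked_strap in the frame of scrap_bin between -0.081 and 0.081 m); the robot touches nothing.
It fails at once if another thing on the bench (glass roundel, socket, gel frames, barn door leaf, spanner) was shifted more than 30 mm (distance of any of roundel, lamp_socket, gel_frame_1, gel_frame_2, barn_leaf, spanner from where it was at the start of the episode above 0.03 m).
Of strap_1, strap_2, strap_3 only 2 to 3 are there at a start; the rules pass over those that are not, and their reading is None.
Of bent_strap, short_strap, kinked_strap only 2 to 3 are there at a start; the rules pass over those that are not, and their reading is None.
At some moment in a run one of bent_strap, short_strap, kinked_strap may be knocked a few centimetres aside while the robot is not near it.
Once in a run the grip may slacken for a moment while it holds something.
It also fails if it takes over 210 s, if anything falls off the work surface, if the arm or the gripper's body presses on something with over 40 N, if the wrist force passes 120 N, or if a joint passes its speed limit or range.

## Working session

There is one attempt and no reset: what is moved stays moved. The work goes in short steps, each a Python script; the robot and the scene stay as the last script left them, time stands still between calls to the robot, and variables do not carry over. Pictures are saved under pics/ and viewed, at most 14 in all, crops included, and the job is handed in when it is done.

```bash
mkdir -p pics; ls; python3 - <<'E'
from bench import *
import cv2,numpy as np
for n in("scene","side","wrist"):
    c=capture(n); cv2.imwrite(f"pics/{n}0.png",c["image"]); np.savez(f"pics/{n}0.npz",**c)
    print(n,c["intrinsics"].tolist(),c["k1"],(-c["R"].T@c["t"]).round(3),c["R"][2].round(2),(c["range_z"]>0).mean())
E
```

```text
pics
scene [[419.6308186501356, 0.0, 280.34149373140195], [0.0, 419.6308186501356, 216.32653283255726], [0.0, 0.0, 1.0]] -0.06691804567968801 [ 1.159 -0.314  0.941] [-0.58  0.26 -0.77] 0.9960841836734694
side [[445.07714821691576, 0.0, 281.45449843621236], [0.0, 445.07714821691576, 205.81745554598044], [0.0, 0.0, 1.0]] -0.09525583435001975 [0.428 0.937 0.744] [ 0.09 -0.82 -0.56] 0.9959566326530612
wrist [[289.60018405890463, 0.0, 282.9908708421013], [0.0, 289.60018405890463, 209.47351157112138], [0.0, 0.0, 1.0]] -0.017026281675615474 [ 0.223 -0.563  0.384] [-0.29 -0.07 -0.96] 0.9960544217687075
```

View pics/scene0.png

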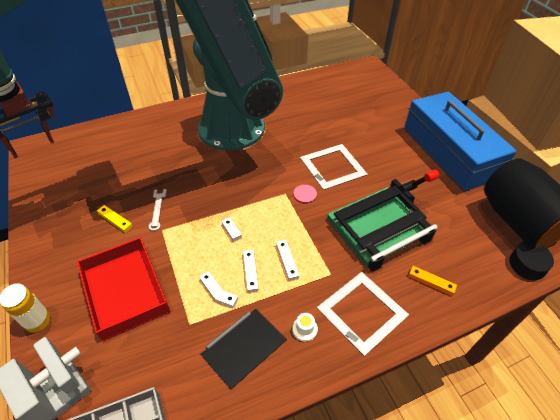

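View pics/side0.png

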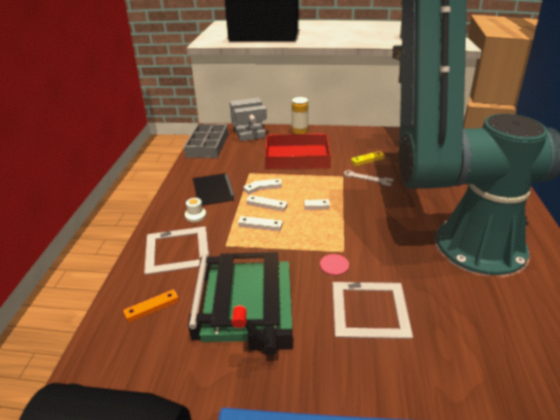

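The scene shows two full-length straps (250,271), (288,259), a bent one (218,289) and a short one (232,229). The tin is at (122,287), the clamp at (382,222) and the red grip at (432,176). The side view agrees and shows no kinked strap. Next I measure from both views.

```bash
cat > h.py <<'E'
from bench import *
import cv2,numpy as np
def cloud(c):
    v,u=np.mgrid[0:420,0:560]
    p=cv2.undistortPoints(np.stack([u,v],-1).reshape(-1,1,2).astype(float),c["intrinsics"],np.array([c["k1"],0,0,0.])).reshape(420,560,2)
    z=c["range_z"]; P=np.dstack([p*z[...,None],z])
    W=(P-c["t"])@c["R"]; W[z<=0]=np.nan
    return W
def proj(c,X):
    return cv2.projectPoints(np.atleast_2d(np.array(X,float)),cv2.Rodrigues(c["R"])[0],c["t"],c["intrinsics"],np.array([c["k1"],0,0,0.]))[0].reshape(-1,2)
def rect(xy):
    (cx,cy),(w,h),a=cv2.minAreaRect((np.asarray(xy)*1000).astype(np.float32))
    a=np.radians(a)
    if w<h: w,h,a=h,w,a+np.pi/2
    return np.round([cx,cy,w,h],1),round((a+np.pi/2)%np.pi-np.pi/2,3)
def comps(mask,minpix=60):
    n,l,s,ce=cv2.connectedComponentsWithStats(mask.astype(np.uint8))
    return [(l==i) for i in range(1,n) if s[i,4]>=minpix]
def hsv(c): return cv2.cvtColor(c["image"],cv2.COLOR_BGR2HSV).astype(int)
E
python3 - <<'E'
from h import *
for n in("scene","side"):
    c=dict(np.load(f"pics/{n}0.npz")); W=cloud(c); H=hsv(c); h,s,v=H[...,0],H[...,1],H[...,2]
    z=W[...,2]
    print("==",n)
    for nm,m in dict(green=(h>55)&(h<95)&(s>90)&(z>.018)&(z<.035)&(W[...,1]>-.1)&(W[...,0]>.35),
        mat=(h>12)&(h<30)&(s>80)&(v>150)&(z<.01),
        white=(s<60)&(v>130)&(z>.008)&(z<.06)&(W[...,0]>.25)&(W[...,0]<.9)&(abs(W[...,1])<.35),
        red=((h<5)|(h>175))&(s>200)&(v>110)).items():
        if True:
            for k in comps(m):
                P=W[k]; 
                r=rect(P[:,:2]); print(nm,k.sum(),r,"z",np.nanpercentile(P[:,2],[2,50,98]).round(4))
    for q in("strap_1","bent_strap","short_strap","kinked_strap","roundel"):
        c2=capture(n)
        for d in silhouettes(n,q):
            P=W[d["region"]];P=P[np.isfinite(P[:,0])]
            print(q,round(d["conf"],2),np.round(d["xy"]),np.median(P,0).round(3))
E
```

```text
== scene
green 1223 (array([568.2, 259.8, 197. ,  72.4]), np.float64(-1.462)) z [0.0219 0.0255 0.0294]
green 273 (array([552.1, 152.4, 186.9,  90.8]), np.float64(-0.497)) z [0.0187 0.0247 0.0287]
green 342 (array([657.4, 268.3, 157.9,  23.1]), np.float64(-1.437)) z [0.0216 0.0255 0.0288]
green 89 (array([675.2, 154.5,  38. ,  23.7]), np.float64(0.106)) z [0.0189 0.0248 0.0283]
mat 1141 (array([-1520.8,  1115. ,  2057.8,   508.7]), np.float64(-0.549)) z [-0.7623 -0.7452 -0.1967]
mat 60 (array([-788.2, 1022.3,  275.7,   74.4]), np.float64(-0.016)) z [-0.2089 -0.2025 -0.1942]
mat 156 (array([-1402. ,    43.2,  1705.9,    36.1]), np.float64(-0.144)) z [-0.7623 -0.2106 -0.1446]
mat 2757 (array([-1262.3,  -125. ,  2053.2,   366.6]), np.float64(-0.03)) z [-0.7659 -0.752  -0.7362]
mat 93 (array([-1170.2,    14.9,   999.3,    27. ]), np.float64(-0.136)) z [-0.7614 -0.7458 -0.2033]
mat 1038 (array([ -73.4, 1367.2, 1368.4,  334.4]), np.float64(-0.643)) z [-0.0865 -0.0815 -0.076 ]
mat 11586 (array([ 518.3, -139.1,  384.6,  319.1]), np.float64(1.56)) z [-0.0026  0.0013  0.0052]
mat 412 (array([ -
[... 3335 characters left out ...]
 (array([ 518.3, -461.5,  217. ,  183.2]), np.float64(0.089)) z [0.0043 0.0126 0.0532]
red 236 (array([1821.1, -580.4,  162.8,   19.2]), np.float64(1.56)) z [-0.363  -0.3194 -0.2843]
red 238 (array([567.8, 403.1,  30.3,  23.3]), np.float64(-1.419)) z [0.1267 0.1426 0.1464]
strap_1 0.97 [260. 223.] [ 0.593 -0.036  0.021]
strap_1 0.89 [270. 206.] [ 0.585 -0.14   0.021]
strap_1 0.73 [149. 303.] [0.796 0.283 0.018]
strap_1 0.61 [366. 160.] [ 0.275 -0.437  0.017]
strap_1 0.46 [224. 290.] [0.625 0.256 0.057]
strap_1 0.35 [246. 327.] [0.557 0.402 0.126]
bent_strap 0.65 [264. 183.] [ 0.611 -0.24   0.02 ]
short_strap 0.79 [319. 208.] [ 0.439 -0.139  0.021]
roundel 0.97 [334. 264.] [0.391 0.109 0.009]
```

```bash
cat >> h.py <<'E'
def quat(a):  # tool down, fingers close along world angle a
    from scipy.spatial.transform import Rotation as R
    y=np.array([np.cos(a),np.sin(a),0]); z=np.array([0,0,-1.]); 
    return R.from_matrix(np.c_[np.cross(y,z),y,z]).as_quat()
E
python3 - <<'E'
from h import *
G=[];Wh=[]
for n in("scene","side"):
    c=dict(np.load(f"pics/{n}0.npz")); W=cloud(c); H=hsv(c); h,s,v=H[...,0],H[...,1],H[...,2]; z=W[...,2]
    box=(W[...,1]>.08)&(W[...,1]<.45)&(W[...,0]>.4)&(W[...,0]<.8)
    g=(h>50)&(h<95)&(s>70)&(z>.022)&(z<.032)&box
    G.append(W[g][:,:2]); print(n,rect(G[-1]))
    b=(s<80)&(v<60)&(z>.048)&(z<.068)&box   # black frame top
    print("frame",rect(W[b][:,:2]),np.median(z[b]))
    w=(s<60)&(v>130)&(z>.045)&(z<.07)&box; print("white",rect(W[w][:,:2]),np.median(z[w]))
    r=((h<5)|(h>175))&(s>150)&(v>80)&(z>.09)&(z<.17)&box; print("grip",r.sum(),rect(W[r][:,:2]),np.median(W[r],0))
    t=((h<6)|(h>174))&(s>150)&(z>.042)&(z<.06)&(W[...,1]<-.2)&(W[...,0]>.3)&(W[...,0]<.8); print("tin rim",rect(W[t][:,:2]))
    a=.116; Q=G[-1]@np.array([[np.cos(a),-np.sin(a)],[np.sin(a),np.cos(a)]])
    lo,hi=np.percentile(Q,[.3,99.7],0); print("clampframe",lo,hi,(hi-lo))
for p,a in(((.567,.402,.15),.116),((.46,.39,.15),.116),((.58,.25,.04),.116),((.593,-.144,.01),-.26),((.442,-.146,.01),.13),((.60,-.24,.01),0.),((.52,-.46,.05),0)):
  for k in(np.pi/2,-np.pi/2):
    j=inverse_kinematics(list(p[:2])+[p[2]],quat(a+k)); print(p,k,None if j is None else np.round(j,2))
E
```

```text
scene (array([587.4, 243.8, 222.7, 191.9]), np.float64(-1.457))
frame (array([596.7, 273.1, 277.5, 209.2]), np.float64(-1.449)) 0.05609029856366092
white (array([691.5, 253.4, 220.9,  15.1]), np.float64(-1.457)) 0.05710735811947897
grip 119 (array([571.5, 402. ,  39. ,  23.4]), np.float64(-1.517)) [0.57457338 0.39602932 0.14097959]
tin rim (array([ 518.9, -460.2,  225.2,  171.7]), np.float64(0.088))
clampframe [0.51693941 0.06356467] [0.70063909 0.28298116] [0.18369967 0.2194165 ]
side (array([585.2, 245.4, 219. , 190.4]), np.float64(-1.451))
frame (array([582.7, 278.3, 273.4, 187.8]), np.float64(-1.464)) 0.05685839931662476
white (array([689.2, 253.3, 221. ,   7.2]), np.float64(-1.444)) 0.0589172418764336
grip 248 (array([568. , 403. ,  30.6,  25.4]), np.float64(-1.494)) [0.56612193 0.41015966 0.14214673]
tin rim (array([ 517.8, -460.8,  219.1,  181.9]), np.float64(0.081))
clampframe [0.51480158 0.06883579] [0.70301402 0.28283795] [0.18821245 0.21400216]
(0.567, 0.402, 0.15) 1.5707963267948966 [ 0.52  0.53  1.34 -0.    1.27 -1.17]
(0.567, 0.402, 0.15) -1.5707963267948966 [ 0.52  0.5
[... 258 characters left out ...]
.58, 0.25, 0.04) -1.5707963267948966 [ 0.3   0.57  1.59 -0.    0.98  1.75]
(0.593, -0.144, 0.01) 1.5707963267948966 [-0.35  0.58  1.66 -0.    0.9  -1.66]
(0.593, -0.144, 0.01) -1.5707963267948966 [-0.35  0.58  1.66 -0.    0.9   1.48]
(0.442, -0.146, 0.01) 1.5707963267948966 [-0.47  0.44  1.99 -0.    0.72 -2.17]
(0.442, -0.146, 0.01) -1.5707963267948966 [-0.47  0.44  1.99 -0.    0.72  0.97]
(0.6, -0.24, 0.01) 1.5707963267948966 [-0.49  0.62  1.57 -0.    0.95 -2.06]
(0.6, -0.24, 0.01) -1.5707963267948966 [-0.49  0.62  1.57 -0.    0.95  1.08]
(0.52, -0.46, 0.05) 1.5707963267948966 [-0.82  0.63  1.43 -0.    1.08 -2.39]
(0.52, -0.46, 0.05) -1.5707963267948966 [-0.82  0.63  1.43 -0.    1.08  0.75]
```

```bash
cat >> h.py <<'E'
YAW=.117; C=np.array([.586,.2446]); X=np.array([np.cos(YAW),np.sin(YAW)]); Y=np.array([-X[1],X[0]])
QC=quat(YAW+np.pi/2)
def bed(x,y,z): return [*(C+x*X+y*Y),z]
PX,PZ,GY=-.0516,.047,.159
def leverp(q,dz=0): # TCP with the grasp point at the grip centre
    l=.55-q; return bed(PX+.1*np.sin(l),GY,PZ+.1*np.cos(l)-.019+dz)
E
python3 - <<'E'
from h import *
move_gripper(.07)
move_ptp(leverp(0,.09),QC)
print("contact",servo_line(leverp(0,.0),rate=.1,contact_N=8),current_position(),leverp(0))
move_gripper(.0); print("gap",current_finger_gap(),current_grip_force(),current_force())
for q in np.linspace(0,1.17,10)[1:]:
    r=servo_line(leverp(q),rate=.08,contact_N=60); print(round(q,2),r,np.round(current_force(),1),np.round(np.array(current_position())-leverp(q),4))
c=capture("scene"); cv2.imwrite("pics/s1.png",c["image"]); print(current_clock())
E
```

```text
contact False [0.5686837  0.40292784 0.11401798] [np.float64(0.5681035647421694), np.float64(0.40259102757868875), np.float64(0.11325245220595055)]
gap 0.031448462982493354 29.998515844345093 [ 0.37313863 -4.50805365  2.48598247]
0.13 False [ 2.9 -3.7 -2.8] [ 0.0007 -0.0015 -0.0007]
0.26 False [ 4.  -4.3 -5.5] [ 0.0008 -0.0014 -0.001 ]
0.39 False [ 4.6 -3.6 -6.1] [ 0.0012 -0.0013 -0.0008]
0.52 False [ 6.2 -3.8 -3.9] [ 0.0019 -0.0012 -0.0003]
0.65 False [ 6.  -5.2  0.3] [ 0.0028 -0.001   0.0007]
0.78 False [ 5.5 -6.2  7.1] [ 0.0035 -0.0009  0.0019]
0.91 False [ 3.  -7.2 15. ] [ 0.0034 -0.0008  0.0031]
1.04 False [-2.9 -9.3 23.8] [ 0.002  -0.0009  0.0038]
1.17 False [-6.4 -8.8 22.7] [-0.0003 -0.0013  0.0028]
9.9417
```

View pics/s1.png

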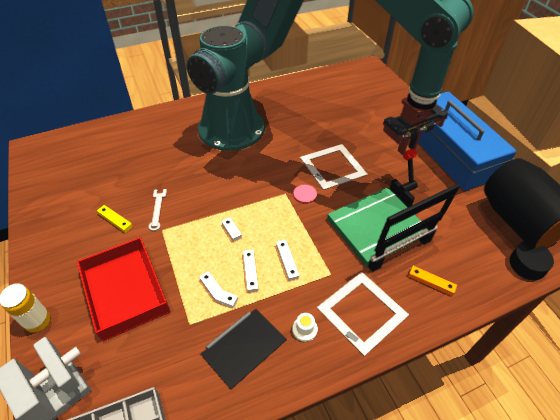

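The frame stands raised, (420,220), with the grip held at (410,155) and the bed with both white lines clear. I release, refine the bed and lay the first strap.

```bash
cat >> h.py <<'E'
def straps():
    out={}
    for n in("scene","side"):
        c=capture(n); W=cloud(c); H=hsv(c); s,v=H[...,1],H[...,2]; z=W[...,2]
        m=(s<70)&(v>110)&(z>.008)&(z<.06)&(W[...,0]>.34)&(W[...,0]<.71)&(W[...,1]>-.34)&(W[...,1]<.06)
        out[n]=[(*rect(W[k][:,:2]),np.nanmedian(W[k][:,2]).round(4)) for k in comps(m)]
    return out
def pick(x,y,a,z=.005,o=.055):  # a: direction of the strap; returns gap
    q=quat(a+np.pi/2); move_gripper(o); move_ptp([x,y,.12],q)
    r=servo_line([x,y,z],rate=.12,contact_N=8); p=current_position(); move_gripper(0)
    print("down",r,np.round(p,4),"gap",current_finger_gap(),current_grip_force())
    servo_line([x,y,.16],rate=.15); print("lifted gap",current_finger_gap())
E
python3 - <<'E'
from h import *
move_gripper(.07); servo_line(leverp(1.17,.1),rate=.15)
for n in("scene","side"):
    c=capture(n); W=cloud(c); H=hsv(c); h,s,v=H[...,0],H[...,1],H[...,2]; z=W[...,2]
    box=(W[...,1]>.08)&(W[...,1]<.45)&(W[...,0]>.4)&(W[...,0]<.8)
    g=(((h>50)&(h<95)&(s>70)))&(z>.022)&(z<.032)&box; print(n,"bed",rect(W[g][:,:2]),np.median(z[g]))
    w=(s<70)&(v>120)&(z>.02)&(z<.032)&box
    for k in comps(w,30): print("line",rect(W[k][:,:2]),k.sum())
    r=((h<5)|(h>175))&(s>150)&(v>80)&(z>.09)&(z<.17)&box; print("grip",np.median(W[r],0))
    b=(v<60)&(z>.15)&(z<.24)&(W[...,1]<.36)&box; print("frame top z",np.percentile(z[b],99))
print(straps())
pick(.594,-.0435,-.1)
servo_line(bed(0,-.04,.16),QC,rate=.3) if False else move_ptp(bed(0,-.04,.16),QC)
print("gap",current_finger_gap(),current_clock())
E
```

```text
scene bed (array([585.8, 243. , 223.3, 191.7]), np.float64(-1.446)) 0.0255292776100606
line (array([525.6, 237. , 215.3,   9.2]), np.float64(-1.468)) 132
line (array([652.8, 170.9,  57. ,   8. ]), np.float64(-1.427)) 41
grip [0.48192216 0.38497002 0.14738004]
frame top z 0.23021232914366116
side bed (array([584.8, 243.5, 220.7, 190.5]), np.float64(-1.454)) 0.026083113908437504
line (array([643.9, 248.2, 218. ,  10.2]), np.float64(-1.455)) 301
line (array([524.5, 230.4, 208. ,   7. ]), np.float64(-1.464)) 239
grip [0.47464915 0.40082706 0.14832793]
frame top z 0.23008060608945355
{'scene': [(array([ 442.9, -145.7,   73.7,   28.7]), np.float64(0.14), np.float64(0.0188)), (array([597.1, -42.5, 122.2,  28.7]), np.float64(-0.113), np.float64(0.0196)), (array([ 591.4, -144.1,  122.7,   27.9]), np.float64(-0.255), np.float64(0.0192)), (array([ 615.9, -242.3,  120.5,   40.7]), np.float64(0.453), np.float64(0.0185))], 'side': [(array([ 622.2, -239.5,   99. ,   41.1]), np.float64(0.495), np.float64(0.0216)), (array([ 597.8, -147.6,  101. ,   35.6]), np.float64(-0.22), np.float64(0.0217)), (array([ 420.6, -148.4,   31.9,   29.4]), np.float64(-1.382), np.float64(0.0219)), (array([593.6, -43.1, 120.1,  34.7]), np.float64(-0.11), np.float64(0.0213))]}
down False [ 0.5947 -0.0436  0.0057] gap 0.0005130778498315864 0.0
lifted gap 0.0001735515329476407
gap 0.0009221243165694828 18.0833
```

```bash
python3 - <<'E'
from h import *
move_ptp(bed(-.02,-.1,.3),QC)
c=capture("scene"); a=c["image"]; print(straps(),current_position())
b=capture("side")["image"]; cv2.imwrite("pics/s2.png",np.hstack([a[120:360,150:470],b[150:390,140:460]]))
E
```

```text
{'scene': [(array([ 444.2, -146. ,   73.8,   28.2]), np.float64(0.143), np.float64(0.0187)), (array([597.3, -42.4, 121.1,  28.5]), np.float64(-0.111), np.float64(0.0195)), (array([ 592. , -144.6,  121.5,   27.4]), np.float64(-0.253), np.float64(0.0192)), (array([ 614.6, -242.1,  120.9,   40.3]), np.float64(0.449), np.float64(0.0186))], 'side': [(array([ 613.8, -242.5,  116.8,   43.7]), np.float64(0.456), np.float64(0.0213)), (array([ 603. , -147.9,   90.4,   28.8]), np.float64(-0.248), np.float64(0.0221)), (array([610. , -42. ,  89.3,  28.1]), np.float64(-0.216), np.float64(0.0215))]} [0.57660199 0.14307067 0.29730472]
```

View pics/s2.png

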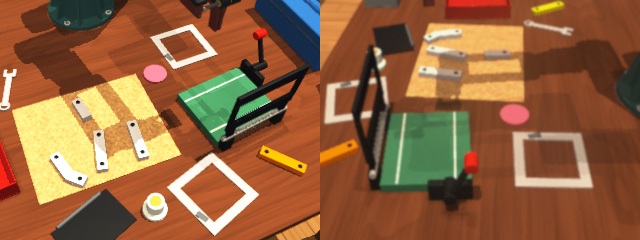

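The strap was not gripped and hasn't moved. The grip's position and the frame's height also put the lever at only about 0.96, so the pads slipped. I'll push the lever on from behind with shut fingers, then look at the grasp from close by.

```bash
cat >> h.py <<'E'
C=np.array([.5853,.2437])
def grip_q():
    out=[]
    for n in("scene","side"):
        c=capture(n); W=cloud(c); H=hsv(c); h,s,v=H[...,0],H[...,1],H[...,2]; z=W[...,2]
        r=((h<5)|(h>175))&(s>150)&(v>80)&(z>.09)&(z<.17)&(W[...,1]>.34)&(W[...,1]<.45)&(W[...,0]>.4)&(W[...,0]<.8)
        P=np.median(W[r],0); x=(P[:2]-C)@X
        b=(v<60)&(z>.04)&(z<.25)&(W[...,1]<.36)&(W[...,1]>.1)&(W[...,0]>.4)&(W[...,0]<.85)
        out.append((r.sum(),x.round(4),P[2].round(4),"frame top",np.percentile(z[b],99).round(3)))
    return out
E
python3 - <<'E'
from h import *
move_gripper(0); move_ptp(bed(-.045,GY,.22),QC)
print(servo_line(bed(-.045,GY,.116),contact_N=8), current_force())
for x,z in((-.07,.113),(-.085,.106),(-.1,.1)):
    r=servo_line(bed(x,GY,z),rate=.05,contact_N=30); print(r,np.round(current_force(),1),np.array(current_position())-bed(x,GY,z))
    if r: break
p=current_position(); servo_line([p[0]+.01,p[1],.13],rate=.1); servo_line(bed(-.05,GY,.24)); print(grip_q())
# inspect the grasp
move_gripper(.055); q=quat(-.1+np.pi/2); move_ptp([.594,-.0435,.12],q); cv2.imwrite("pics/w1.png",capture("wrist")["image"])
print("gap",current_finger_gap())
print(servo_line([.594,-.0435,.005],rate=.12,contact_N=8),current_position(),current_finger_gap())
a=capture("wrist")["image"]; b=capture("side")["image"][150:270,180:340]
cv2.imwrite("pics/w2.png",np.hstack([cv2.resize(a,(400,300)),cv2.resize(b,(400,300))]))
E
```

```text
False [ 0.49583024 -0.98016738  0.15438913]
False [1.2 0.4 0.1] [-1.88587889e-04  7.42870305e-05  1.39745792e-04]
False [1.1 0.8 1. ] [-5.78726434e-04  5.19308925e-05 -2.16200169e-04]
False [19.8 -3.4  6.6] [0.01055537 0.00174138 0.00394575]
[(np.int64(107), np.float64(-0.105), np.float64(0.1354), 'frame top', np.float64(0.215)), (np.int64(272), np.float64(-0.1109), np.float64(0.1364), 'frame top', np.float64(0.214))]
gap 0.054984283975430655
False [ 0.59468226 -0.04359493  0.00566885] 0.05491728445385738
```

View pics/w2.png

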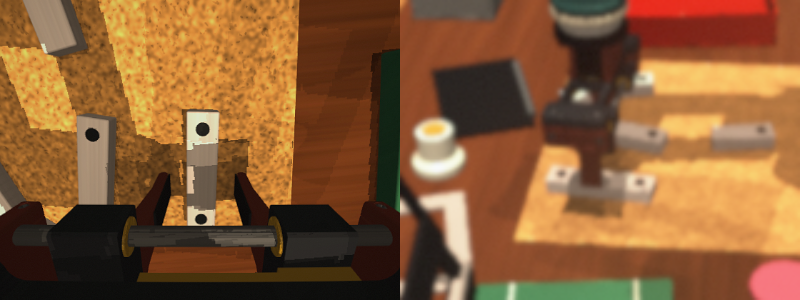

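Frame top is now at 0.215 m, so the lever is at its end stop. The fingers straddle the strap correctly (strap at (200,165) between the fingers). Now I close and watch.

```bash
python3 - <<'E'
from h import *
move_gripper(.02); print("gap",current_finger_gap(),current_grip_force(),current_force(),current_position())
a=capture("wrist")["image"]
sleep(.3);print(current_finger_gap(),current_grip_force())
servo_line([.594,-.0435,.03],rate=.05);print("gap",current_finger_gap(),current_grip_force())
b=capture("side")["image"][150:270,180:340]
cv2.imwrite("pics/w3.png",np.hstack([cv2.resize(a,(400,300)),cv2.resize(b,(400,300))]))
E
```

```text
gap 0.019873629446234553 0.0 [-0.26064201 -0.33892306 -0.02919052] [ 0.59396603 -0.0435154   0.00496702]
0.020165730359654715 0.0
gap 0.02010512186869054 0.0
```

View pics/w3.png

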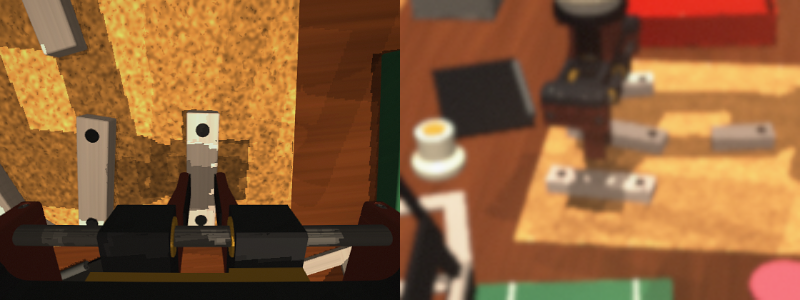

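At TCP z = 5 mm the fingers close above the strap, so the real fingertips are higher than the TCP reading. That also explains the lever slipping. I'll calibrate by touching the bare mat.

```bash
python3 - <<'E'
from h import *
q=quat(-.1+np.pi/2)
servo_line([.594,-.0435,.08]); servo_line([.57,.0,.06]); move_gripper(0)
servo_line([.57,.0,.012],rate=.1,contact_N=5)
print(servo_line([.57,.0,-.03],rate=.015,contact_N=5),current_position(),current_force())
c=capture("side");cv2.imwrite("pics/w4.png",cv2.resize(c["image"][150:270,180:340],(640,480)))
p=current_position(); servo_line([.57,0,p[2]+.03])
move_gripper(.05); servo_line([.57,.0,.012],rate=.1,contact_N=5)
print(servo_line([.57,.0,-.03],rate=.015,contact_N=5),current_position(),current_force())
servo_line([.57,0,.05],rate=.1); print(current_clock())
E
```

```text
True [ 5.70001430e-01 -1.94682476e-05 -2.45390544e-02] [-0.85275629  0.00863818  6.27718299]
True [ 5.70063171e-01  4.03288104e-06 -6.66151464e-03] [-0.55721513  0.15613615  5.9332884 ]
37.8167
```

Shut fingers touch the mat (2 mm) at a reading of −24.5 mm; open, they touched the strap top (20 mm) at −6.7 mm. So the tips stand 26.5 mm above the TCP reading, and I correct all heights by that.

```bash
cat >> h.py <<'E'
DZ=-.0265
def leverp(q,dz=0):
    l=.55-q; return bed(PX+.1*np.sin(l),GY,PZ+.1*np.cos(l)-.019+DZ+dz)
def pick(x,y,a,z=.004,o=.055):  # z: tip height
    q=quat(a+np.pi/2); move_gripper(o); move_ptp([x,y,.09],q)
    r=servo_line([x,y,z+DZ],rate=.1,contact_N=8); p=current_position(); move_gripper(0)
    print("down",r,np.round(p,4),"gap",current_finger_gap(),current_grip_force())
    servo_line([x,y,.12],rate=.15); print("lifted gap",current_finger_gap())
    return p[2]
def lay(y,z0):
    move_ptp(bed(0,y,.12),QC); print("carried gap",current_finger_gap())
    servo_line(bed(0,y,z0+.0255),rate=.1,contact_N=8); print("at",np.array(current_position())-bed(0,y,z0+.0235),current_finger_gap())
    move_gripper(.05); servo_line(bed(0,y,.12))
E
python3 - <<'E'
from h import *
print(straps()['scene'])
z=pick(.595,-.043,-.11)
if current_finger_gap()>.02:
    lay(-.04,z)
    print(current_clock(),straps())
E
```

```text
[(array([ 444.7, -145.6,   74.2,   28.2]), np.float64(0.129), np.float64(0.019)), (array([597.3, -42.3, 121.9,  28.6]), np.float64(-0.12), np.float64(0.0194)), (array([ 591.2, -144.1,  121.4,   27.6]), np.float64(-0.261), np.float64(0.0192)), (array([ 615.2, -242.1,  119.3,   40.4]), np.float64(0.454), np.float64(0.0187))]
down False [ 0.5956 -0.0431 -0.0219] gap 0.027863616556798608 29.998686611652374
lifted gap 0.0278136424539639
carried gap 0.027624766694496466
at [0.00065058 0.0001612  0.00269322] 0.02780854036660933
45.3 {'scene': [(array([ 551.9, -142.9,  199.6,   54.5]), np.float64(-0.017), np.float64(0.019)), (array([ 615.4, -242.1,  118.9,   39.6]), np.float64(0.453), np.float64(0.0188))], 'side': [(array([ 593.7, -251. ,   73.7,   32.9]), np.float64(0.328), np.float64(0.0214)), (array([ 575. , -141. ,   92.3,   33.2]), np.float64(-0.214), np.float64(0.0215)), (array([ 487.9, -151.4,   71. ,   32.6]), np.float64(0.191), np.float64(0.0215))]}
```

The short strap has been knocked about 45 mm towards the second sound strap; their middles are still clear.

```bash
python3 - <<'E'
from h import *
z=pick(.590,-.144,-.257)
if current_finger_gap()>.02:
    lay(.025,z)
    move_ptp([.35,-.3,.25],QC) 
    print(current_clock())
    s=straps()
    for k in s: print(k,s[k])
    for n in("scene","side"):
        c=capture(n); W=cloud(c); z=W[...,2]; H=hsv(c)
        m=(H[...,1]<70)&(z>.036)&(z<.05)&(W[...,1]>.14)&(W[...,1]<.35)&(W[...,0]>.48)&(W[...,0]<.665)
        for k in comps(m): 
            r=rect(W[k][:,:2]); print("bed",r,"rel",np.array([(r[0][:2]/1000-C)@X,(r[0][:2]/1000-C)@Y]).round(4),np.median(z[k]))
        if n=="scene": cv2.imwrite("pics/s5.png",c["image"])
E
```

```text
down False [ 0.5906 -0.1442 -0.0219] gap 0.02765339332696535 30.00076800584793
lifted gap 0.027765648823792746
carried gap 0.02772208797412128
at [0.00067477 0.0002615  0.00272869] 0.02794469562014398
56.525
scene [(array([ 490.2, -149.9,   73.7,   28.8]), np.float64(0.137), np.float64(0.019)), (array([ 615. , -243.1,  120. ,   41.5]), np.float64(0.457), np.float64(0.0186))]
side [(array([ 613.3, -243.3,  116.7,   41.1]), np.float64(0.422), np.float64(0.0218)), (array([ 487.8, -150.9,   67.8,   36.8]), np.float64(0.077), np.float64(0.0215))]
bed (array([584.5, 267.4, 121.3,  33.4]), np.float64(0.135)) rel [0.002  0.0236] 0.04315325265562634
bed (array([592.6, 205.4, 120.7,  31.5]), np.float64(0.116)) rel [ 0.0028 -0.0389] 0.04298406765860367
bed (array([590.1, 204.8, 119.8,  31.6]), np.float64(0.125)) rel [ 0.0002 -0.0392] 0.04404810310673126
bed (array([582.9, 268.2, 118.8,  33.4]), np.float64(0.113)) rel [0.0005 0.0246] 0.04355654144654602
```

View pics/s5.png

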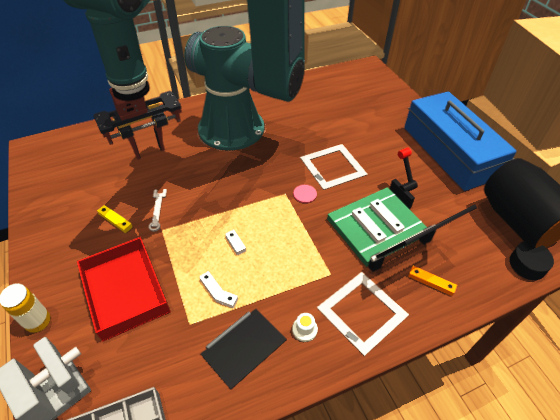

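Both sound straps are flat on the bed within 3 mm (388,223 and 368,226). Next I pick up the short strap (235,242) and the bent one (218,290).

```bash
cat >> h.py <<'E'
T=np.array([.5183,-.4605]); TY=.085
def drop(x,y,a,z=.04):
    u=np.array([np.cos(TY),np.sin(TY)]); p=T+x*u+y*np.array([-u[1],u[0]]); q=quat(a+np.pi/2)
    move_ptp([*p,.12],q); print("carried gap",current_finger_gap())
    servo_line([*p,z+DZ],rate=.12,contact_N=8); move_gripper(.05); servo_line([*p,.12])
def fit_bent():
    from scipy.optimize import differential_evolution as de
    c=capture("scene"); W=cloud(c); H=hsv(c); z=W[...,2]
    m=(H[...,1]<70)&(H[...,2]>110)&(z>.012)&(z<.03)&(W[...,0]>.5)&(W[...,0]<.71)&(W[...,1]>-.34)&(W[...,1]<-.17)
    P=W[m][:,:2]; c0=P.mean(0)
    def cost(v):
        d=P-v[:2]; co,si=np.cos(v[2]),np.sin(v[2]); a=d@[co,si]; b=d@[-si,co]*np.sign(v[3])
        def dist(a,b,l0,l1): return np.hypot(np.maximum(0,np.maximum(l0-a,a-l1)),np.maximum(0,abs(b)-.014))
        e=a-.0375; ca,sa=np.cos(.55),np.sin(.55)
        return np.minimum(dist(a,b,-.0375,.0375),dist(e*ca+b*sa,-e*sa+b*ca,0,.05)).mean()
    r=de(cost,[(c0[0]-.06,c0[0]+.06),(c0[1]-.06,c0[1]+.06),(-np.pi,np.pi),(-1,1)],seed=1,tol=1e-6)
    return r.x,r.fun,len(P)
E
python3 - <<'E'
from h import *
print(fit_bent())
pick(.489,-.1505,.125)
if current_finger_gap()>.02:
    drop(.0,.045,TY)
    print(current_clock(),fit_bent())
E
```

```text
(array([ 0.63998965, -0.23144408, -2.51949856, -0.82271301]), np.float64(0.0002855671497176352), 472)
down False [ 0.4895 -0.1507 -0.022 ] gap 0.027946943082548848 29.997804164886475
lifted gap 0.027646147845193626
carried gap 0.02776371042097142
64.5333 (array([ 0.64065873, -0.23123326, -2.51614973, -0.15026508]), np.float64(0.00018770712152921677), 466)
```

```bash
python3 - <<'E'
from h import *
c=capture("scene"); v,f,n=fit_bent()
def outline(v):
    s=np.sign(v[3]); ca,sa=np.cos(.55),np.sin(.55); Rm=np.array([[np.cos(v[2]),-np.sin(v[2])],[np.sin(v[2]),np.cos(v[2])]])
    A=np.array([[-.0375,-.014],[.0375,-.014],[.0375,.014],[-.0375,.014]]); B=np.array([[0,-.014],[.05,-.014],[.05,.014],[0,.014]])
    B=B@np.array([[ca,sa],[-sa,ca]])+[.0375,0]
    return [np.c_[(Q*[1,s])@Rm.T+v[:2],np.full(4,.02)] for Q in(A,B)]
img=cv2.resize(c["image"],None,fx=6,fy=6,interpolation=cv2.INTER_CUBIC)
for Q in outline(v): cv2.polylines(img,[np.int32(proj(c,Q)*6)],True,(0,0,255),2)
cv2.imwrite("pics/b1.png",img[255*6:325*6,180*6:260*6])
E
```

```text
(no output)
```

View pics/b1.png

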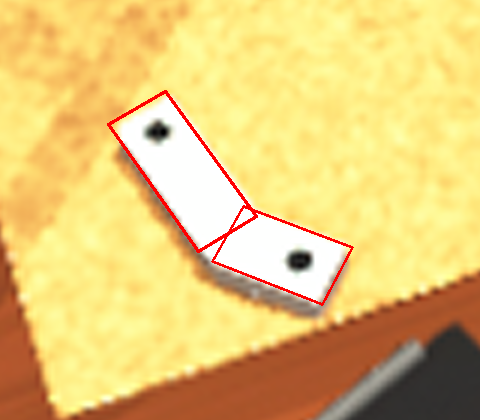

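The overlay shows the straight part at the upper left, (180,170) in the crop, with the turned end at lower right, (285,255). I restrict the fit to that branch and pick it up.

```bash
sed -i 's/(-np.pi,np.pi),(-1,1)/(-.5,1.2),(-1,1)/' h.py; python3 - <<'E'
from h import *
v,f,n=fit_bent(); print(v,f)
pick(v[0]-.001,v[1],v[2])
if current_finger_gap()>.02:
    drop(-.025,-.035,TY)
    move_ptp([.4,.1,.25],QC)
    print(current_clock())
    c=capture("scene"); s=capture("side")["image"]; cv2.imwrite("pics/t1.png",np.hstack([cv2.resize(c["image"][220:350,60:200],(420,390)),cv2.resize(s[110:190,240:360],(380,390))]))
    print(grip_q())
E
```

```text
[ 0.59249451 -0.2525113   0.22055632  0.69907928] 0.00010083212234630045
down False [ 0.5921 -0.2528 -0.0218] gap 0.027477180158566372 29.955476224422455
lifted gap 0.027641641069078248
carried gap 0.02783527027583515
74.4333
[(np.int64(109), np.float64(-0.1051), np.float64(0.1355), 'frame top', np.float64(0.215)), (np.int64(262), np.float64(-0.1109), np.float64(0.1363), 'frame top', np.float64(0.214))]
```

View pics/t1.png

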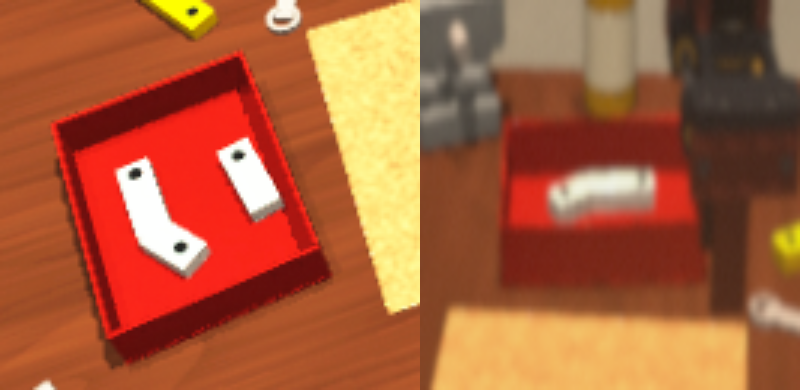

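Both faulty straps lie in the tin and the frame is still up. Now I push the lever home from the front with shut fingers, following its arc.

```bash
cat >> h.py <<'E'
def pushp(q,off):
    l=.55-q; return bed(PX+.1*np.sin(l)+off,GY,PZ+.1*np.cos(l)-.02+DZ)
E
python3 - <<'E'
from h import *
move_gripper(0); p=pushp(1.2,-.045); move_ptp(p[:2]+[.19],QC); print(servo_line(p,contact_N=8))
for q in np.linspace(1.2,-.0,11):
    r=servo_line(pushp(q,-.024),rate=.07,contact_N=40); print(round(q,2),r,np.round(current_force(),1))
    if r: break
print(grip_q())
x=-.024
while x<-.010:
    x+=.004; r=servo_line(pushp(0,x),rate=.03,contact_N=25); f=current_force(); print(round(x,3),r,np.round(f,1),np.round(np.array(current_position())-pushp(0,x),4))
    if r or f[0]<-22: break
p=pushp(0,-.04); servo_line(p); servo_line(p[:2]+[.22]); move_ptp([.35,.1,.3],QC)
print(grip_q(),current_clock())
c=capture("scene"); s=capture("side")["image"]; cv2.imwrite("pics/f.png",np.hstack([cv2.resize(c["image"],(400,300)),cv2.resize(s[220:370,160:360],(400,300))]))
E
```

```text
False
1.2 False [-4.8  1.1  3.8]
1.08 False [-11.   -0.5   7. ]
0.96 False [-13.5  -0.9  13. ]
0.84 False [-7.8  0.2  5.8]
0.72 False [-1.9  0.6  1.8]
0.6 False [-0.1 -0.4 -0.5]
0.48 False [0.1 0.1 0.2]
0.36 False [-0.1 -0.2  0.3]
0.24 False [ 0. -0.  0.]
0.12 False [ 0.4  0.2 -1.2]
-0.0 True [-4.5 -0.1  8.7]
[(np.int64(121), np.float64(0.0067), np.float64(0.1416), 'frame top', np.float64(0.241)), (np.int64(0), np.float64(nan), np.float64(nan), 'frame top', np.float64(0.06))]
-0.02 True [-4.3 -0.7  5.8] [-0.0094 -0.0013  0.0009]
[(np.int64(117), np.float64(0.0067), np.float64(0.1412), 'frame top', np.float64(0.06)), (np.int64(257), np.float64(0.0005), np.float64(0.1421), 'frame top', np.float64(0.06))] 84.225
  return _methods._mean(a, axis=axis, dtype=dtype,
  ret = um.true_divide(
```

View pics/f.png

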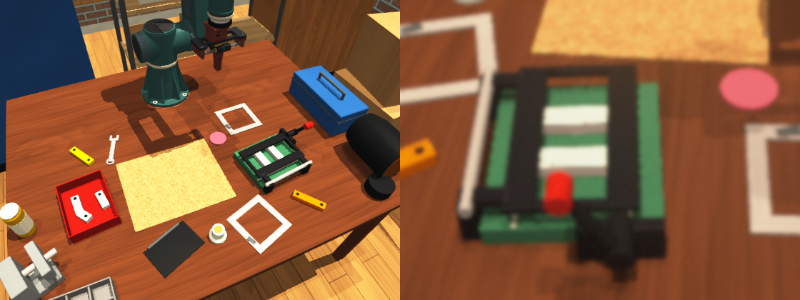

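The frame is down over both straps, and the grip reads within 1 mm of its starting home position, (0.0067, 0.0005) against (0.0072, 0.0005). The other bench things look unmoved, so I hand in.

```bash
python3 - <<'E'
from h import *
print(close_job(),current_clock())
E
```

```text
the job is handed in; nothing more can be done
the job is handed in; nothing more can be done
```

The job is handed in: both sound straps lie on the bed under the lowered frame, the bent and short straps are in the tin, and the lever is home (no kinked or third sound strap was present); no verdict came back.

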